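# Set the joint of a test tile with a spacer and hold it pressed

## Task

Three test tiles lie in spring-stop setting jigs; take the orange spacer block out of the tray and slide it down, upright and centred, into the gap between tile and blue stop of the one jig where that gap is wide enough, until it stands on the jig's base, and let go of it. Then push that tile with the fingertips from its near end so that tile, spacer and stop are flush together and the spring stop gives about 4 mm (clearly moved, but not driven to its end), and finish while still holding the tile pressed like that. Do not force the spacer into the narrow gaps, and leave the other two tiles, the red jar and the cup where they are.

Things in the scene. Friction and masses are not known exactly. Their poses are not given: they have to be found in the camera images.
- spacer_mid (a point): loose orange spacer block, upright on the right-hand tray's floor (2 mm above the bench; tray rim 24 mm), turned up to 0.6 rad. 56 mm high, 10 mm thick (its x) throughout; foot 44 mm long (y), 16 mm high; above it a grip tab 24 mm long (y) up to the top. About 0.12 kg. Point: its centre, 28 mm above its underside; z up.
- jig_1_top (a point): one of three identical fixed setting jigs: plywood base 160 (x) by 74 (y) by 10 mm. Point: on the base's top face, 10 mm above the bench; x runs from the open near end (x = -85 mm) to the blue stop, z up. The tile lies on the base, long side along x, between side guides 5 mm high, inner faces at y = +-22 mm, from x = -35 to +15 mm. A fixed bracket 14 mm high stands at x = 64 to 72 mm.
- stop_1_face (a point): blue spring stop of jig_1, 60 mm wide, 12 mm thick, top 14 mm above the base. Point: middle of its face towards the tile, 4 mm above the base; at rest 40 mm along x from point jig_1_top. Axes as the jig's. The gap for the spacer is between this face and the tile's far end.
- stop_1 (a joint): travel of jig_1's spring stop in m, away from the tile (jig's +x): 0 at rest, 0.008 at its end. About 2 N starts it, then 1.5 N for each mm (6.5 N at 3 mm, 8 N at 4 mm, 12.5 N at 7 mm); it springs back.
- tile_1_mid (a point): loose fired test tile in jig_1, 72 (x, along the jig) by 40 by 8 mm, about 45 g; the three are alike. Point: its centre, 4 mm above the base. The gap from its far end to the stop is 14 to 16 mm in one jig and under 7 mm in the two others. Its near end stands free of the guides by about 2 to 14 mm.
- jig_2_top (a point): one of three identical fixed setting jigs: plywood base 160 (x) by 74 (y) by 10 mm. Point: on the base's top face, 10 mm above the bench; x runs from the open near end (x = -85 mm) to the blue stop, z up. The tile lies on the base, long side along x, between side guides 5 mm high, inner faces at y = +-22 mm, from x = -35 to +15 mm. A fixed bracket 14 mm high stands at x = 64 to 72 mm.
- stop_2_face (a point): blue spring stop of jig_2, 60 mm wide, 12 mm thick, top 14 mm above the base. Point: middle of its face towards the tile, 4 mm above the base; at rest 40 mm along x from point jig_2_top. Axes as the jig's. The gap for the spacer is between this face and the tile's far end.
- stop_2 (a joint): travel of jig_2's spring stop in m, away from the tile (jig's +x): 0 at rest, 0.008 at its end. About 2 N starts it, then 1.5 N for each mm (6.5 N at 3 mm, 8 N at 4 mm, 12.5 N at 7 mm); it springs back.
- tile_2_mid (a point): loose fired test tile in jig_2, 72 (x, along the jig) by 40 by 8 mm, about 45 g; the three are alike. Point: its centre, 4 mm above the base. The gap from its far end to the stop is 14 to 16 mm in one jig and under 7 mm in the two others. Its near end stands free of the guides by about 2 to 14 mm.
- jig_3_top (a point): one of three identical fixed setting jigs: plywood base 160 (x) by 74 (y) by 10 mm. Point: on the base's top face, 10 mm above the bench; x runs from the open near end (x = -85 mm) to the blue stop, z up. The tile lies on the base, long side along x, between side guides 5 mm high, inner faces at y = +-22 mm, from x = -35 to +15 mm. A fixed bracket 14 mm high stands at x = 64 to 72 mm.
- stop_3_face (a point): blue spring stop of jig_3, 60 mm wide, 12 mm thick, top 14 mm above the base. Point: middle of its face towards the tile, 4 mm above the base; at rest 40 mm along x from point jig_3_top. Axes as the jig's. The gap for the spacer is between this face and the tile's far end.
- stop_3 (a joint): travel of jig_3's spring stop in m, away from the tile (jig's +x): 0 at rest, 0.008 at its end. About 2 N starts it, then 1.5 N for each mm (6.5 N at 3 mm, 8 N at 4 mm, 12.5 N at 7 mm); it springs back.
- tile_3_mid (a point): loose fired test tile in jig_3, 72 (x, along the jig) by 40 by 8 mm, about 45 g; the three are alike. Point: its centre, 4 mm above the base. The gap from its far end to the stop is 14 to 16 mm in one jig and under 7 mm in the two others. Its near end stands free of the guides by about 2 to 14 mm.
- slip_jar: screw-lid jar with a red-brown label, 58 mm across, 73 mm high, bystander behind the jigs; origin under its centre
- water_cup: white enamel cup with a blue rim, 72 mm across, 64 mm high, bystander behind the jigs; origin under its centre
Things that resemble listed ones, but are neither listed nor needed, are in the scene too. Leave any turquoise look-alike of the part that bears spacer_mid alone.

How it is judged:
On the way, in this order (a step that is already met when the one before it is completed fails the run):
1. the spacer is lifted out of the tray (height (world z) of spacer_mid above 0.06 m), for 0.1 s.
2. the spacer stands on the base in the wide gap, let go, before the stop is pressed (x of spacer_mid in the frame of jig_1_top between 0.026 and 0.046 m and y of spacer_mid in the frame of jig_1_top between -0.012 and 0.012 m and z of spacer_mid in the frame of jig_1_top between 0.024 and 0.0305 m and contact force between the fingers and spacer below 0.1 N and value of joint stop_1 below 0.0012 m and angle between spacer_mid's own z axis and vertical below 0.35 rad), for 0.2 s.
At the end, for the whole second after the job is handed in: Spacer upright (0.12 rad) and square (0.10 rad) on the base in the wide gap, within 12 mm of the jig's middle, clear of the fingers; fingers on tile, tile on spacer, spacer on stop each over 2 N; tile flat and square; stop pressed in 1.5 to 7.2 mm, held through the last second (x of spacer_mid in the frame of jig_1_top between 0.026 and 0.046 m and y of spacer_mid in the frame of jig_1_top between -0.012 and 0.012 m and z of spacer_mid in the frame of jig_1_top between 0.024 and 0.0305 m and angle between spacer_mid's own z axis and vertical below 0.12 rad and angle between the x axis of each of spacer_mid, tile_1_mid and the x axis of jig_1_top, either way round below 0.1 rad and angle between tile_1_mid's own z axis and vertical below 0.08 rad and value of joint stop_1 between 0.0015 and 0.0072 m and contact force between each of spacer, the fingers and tile_1 above 2 N and contact force between spacer and stop_1 above 2 N and contact force between the fingers and spacer below 0.5 N and linear speed of tile_1 below 0.02 m/s); the arm keeps its last pose, push and grip.
It fails at once if the tile of a narrow-gap jig is shifted by more than 6 mm (distance of any of tile_2_mid, tile_3_mid from where it was at the start of the episode above 0.006 m).
It fails at once if the red jar or the cup is moved by more than 20 mm (distance of any of slip_jar, water_cup from where it was at the start of the episode above 0.02 m).
It also fails if it takes over 54 s, if anything falls off the work surface, if the arm or the gripper's body presses on something with over 40 N, if the wrist force passes 120 N, or if a joint passes its speed limit or range.

## Robot

A 7-joint arm with a two-finger parallel gripper is mounted at the origin on a cart in front of the work surface, level with it; the furniture and walls round the work are solid. World frame = base frame: x ahead of the robot, y to its left, z up, the work surface at z = 0. Lengths are in m, angles in rad, forces in N, time in s.
With the tool pointing down it reaches from about 0.4 to 0.875 m from the base axis. Payload 6.5 kg.
Tool frame: the origin (TCP) lies at the very end of the fingers, on their centre line; the grasp point (between the pads) lies 19 mm behind it (manip.grip_point_offset is the distance from the TCP to the grasp point, in m); z points along the fingers, y is the direction in which the jaws open and shut (so a half turn about z gives the same grasp; the last joint's range is limited). The gripper opens to 85 mm and grips with 20 to 120 N. Pads are 22 mm wide; open, the fingers measure 114 mm over their backs; the gripper's body (76 mm by 85 mm) begins 54 mm behind the grasp point. The pads swing forward as they close: fully open they stand 13 mm farther back than shut.
Start: joints at [-1.295, 0.536, -0.004, 1.538, 0.003, 1.067, -0.071], TCP at [0.218, 0.612, 0.231] pointing down, gripper open.
Joint ranges: [-2.7, 2.7], [-0.37, 2.16], [-1.27, 1.26], [0.24, 2.4], [-1.31, 4.45], [0.19, 1.91], [-2.76, 2.76]. Speed limits (rad/s): [2.39, 2.39, 3.14, 3.14, 3.14, 3.14, 3.14].

## Interface

Orientations are given as a unit quaternion [x, y, z, w].
In Python, from cell import monitor, viewer, ticket, manip gives the robot as it stands.
- The arm moves only by the tool move_arm, never from a script. Its argument "deltas" is a list that holds one entry, the list of rows, each a list of 4 numbers: the shift along the world's x, y, z in units of 30 mm (1.0 is 30 mm), then the turn about the world's z in units of 6 degrees (1.0 is 6 degrees). A call has 1 to 12 rows; each row shifts and turns the commanded pose from where the row before left it; what a row does not reach is not made up. A row lasts 1/12 s, in which the tool goes at most 41.7 mm and 7.16 degrees, less where a joint would pass 70% of its speed; a pose out of reach is approached as far as the arm can. A call is refused whole if a number of a shift passes 1 or a number of a turn 1, either way. A call with a gripper value outside its range is refused whole. "grip" is the opening, from 0 (shut) to 1 (fully open), set as the call begins (left out, the last holds). The fingers move at their own pace and stop on an object; "squeeze" is the grip in N (left out, the last holds). Time passes only in rows, so rows that do not move let the fingers close. It gives the time, the measured TCP pose, the force and the opening at its end, in the units of the state.
- monitor.sense(): the state, without advancing time (a new reading comes with each control period).
- viewer.get_image(name): name is "side" or "top"; returns the picture (384x512x3 uint8, blue, green, red); there is no depth.
- viewer.calibration(name): a dict with "camera_matrix" (3x3 intrinsics, pixels), "T" (4x4, takes a point from camera to world coordinates). Camera axes: x right, y down, z forward; pixel columns grow to the right and rows downward; lengths in m; the calibration is good to about 2 mm. A picture is of the moment at which its call begins. calibration takes no time and is no camera call.
- ticket.job_done(): hands the job in, once; it reports no verdict.
The state is a dict: "clock": time; "joint_pos": joint angles; "joint_vel": joint speeds; "joint_efforts": joint torques, N m; "tcp_pos": TCP position; "tcp_rot": TCP orientation; "contact_force": force on the tool from outside, world axes, zero at the start; "wrist_torque": the same for the moment, N m; "gripper_width": opening from 0.0 (shut) to 1.0 (fully open).
Only numpy, scipy, OpenCV 4.12 (cv2) and the standard library are available. Lean on these libraries where they do the work, as an engineer would, in place of code of your own. Each camera call takes 0.05 s, during which the arm holds its last target.

## Working session

There is one attempt and no reset: what is moved stays moved. The work goes in short steps, Python scripts to look and compute and a tool call to move; the robot and the scene stay as the last step left them, time stands still between calls to the robot, and variables do not carry over. Pictures are saved under pics/ and viewed, and the job is handed in when it is done.

Besides the shell and the picture viewer there is one more tool, called after "Emit:" by a JSON object that holds its "name" and its "arguments", one argument or row to a line. move_arm: Moves the arm, as the interface text tells. Its arguments: {"type":"object","properties":{"deltas":{"type":"array"},"grip":{"type":"number"},"squeeze":{"type":"number"}},"required":["deltas"]}

```bash
mkdir -p pics; ls; python3 - <<'E'
from cell import monitor, viewer, ticket, manip
import cv2,numpy as np
s=monitor.sense(); print(s)
print([a for a in dir(manip) if a[0]!='_'], manip.grip_point_offset)
for n in('side','top'):
    c=viewer.calibration(n); print(n,np.round(c['camera_matrix'],2).tolist(),np.round(c['T'],4).tolist())
    cv2.imwrite(f'pics/{n}0.png',viewer.get_image(n))
E
```

```text
pics
{'clock': 0.0, 'joint_pos': array([-1.2952024 ,  0.53720695, -0.00443496,  1.53883974,  0.00264021,
        1.06732991, -0.07118905]), 'joint_vel': array([ 0.00019255, -0.00238699,  0.00209916,  0.0002245 ,  0.00041361,
       -0.00180194,  0.00033177]), 'joint_efforts': array([ 4.42439687e-04, -5.83409607e+01,  1.04862660e+00, -2.59092450e+01,
        1.22875575e-02,  9.77595599e-03, -9.36098047e-06]), 'tcp_pos': array([0.21768524, 0.61179723, 0.23039974]), 'tcp_rot': array([ 1.70017418e-01,  9.85440656e-01, -8.86714794e-04, -6.81623841e-05]), 'contact_force': array([ 0.41680551,  0.35816591, -0.64162133]), 'wrist_torque': array([ 0.04032126, -0.00428619, -0.01801794]), 'gripper_width': 1.0002650863313716}
['IKError', 'grip_point_offset'] 0.0187
side [[451.48, 0.0, 245.79], [0.0, 451.48, 189.87], [0.0, 0.0, 1.0]] [[-0.9944, -0.0692, 0.0798, 0.5208], [-0.1044, 0.5272, -0.8433, 0.8652], [0.0163, -0.8469, -0.5315, 0.6235], [0.0, 0.0, 0.0, 1.0]]
top [[381.01, 0.0, 249.36], [0.0, 381.01, 188.73], [0.0, 0.0, 1.0]] [[-0.0233, -0.996, 0.0866, 0.5115], [-0.9997, 0.0224, -0.0115, -0.022], [0.0095, -0.0868, -0.9962, 1.1081], [0.0, 0.0, 0.0, 1.0]]
```

View pics/side0.png

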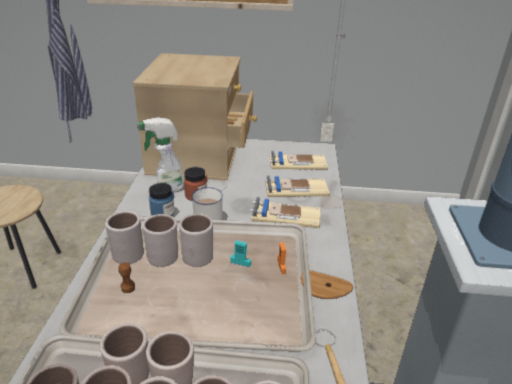

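View pics/top0.png

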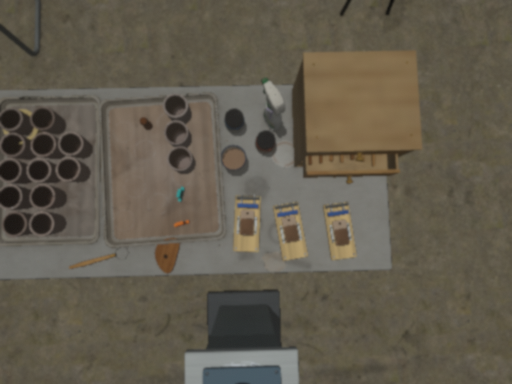

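```bash
python3 - <<'E'
import cv2
a=cv2.imread('pics/side0.png'); b=cv2.imread('pics/top0.png')
cv2.imwrite('pics/s_j.png',cv2.resize(a[140:232,240:340],None,fx=6,fy=6,interpolation=cv2.INTER_CUBIC))
cv2.imwrite('pics/s_sp.png',cv2.resize(a[230:290,220:320],None,fx=6,fy=6,interpolation=cv2.INTER_CUBIC))
cv2.imwrite('pics/t_j.png',cv2.resize(b[190:270,225:365],None,fx=5.5,fy=5.5,interpolation=cv2.INTER_CUBIC))
cv2.imwrite('pics/t_sp.png',cv2.resize(b[175:245,150:230],None,fx=8,fy=8,interpolation=cv2.INTER_CUBIC))
E
```

```text
(no output)
```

View pics/s_j.png

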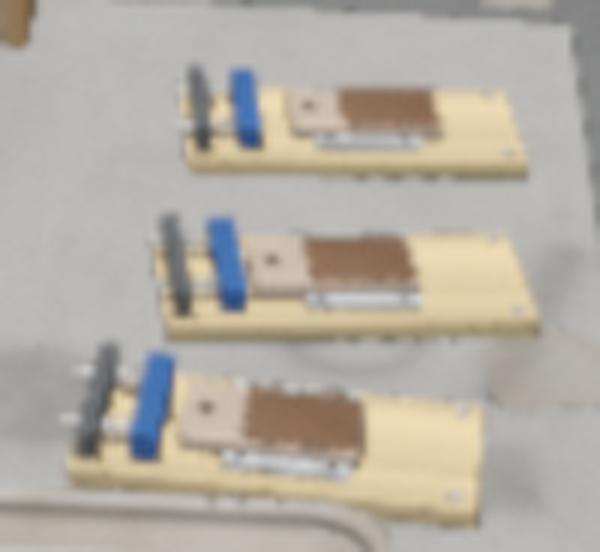

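View pics/t_j.png

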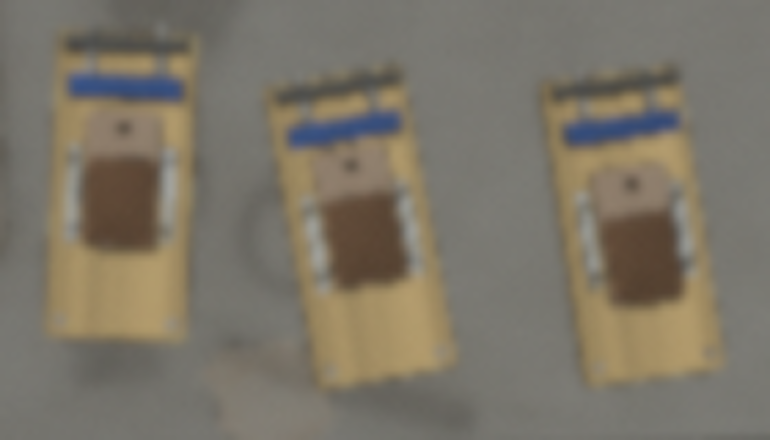

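View pics/s_sp.png

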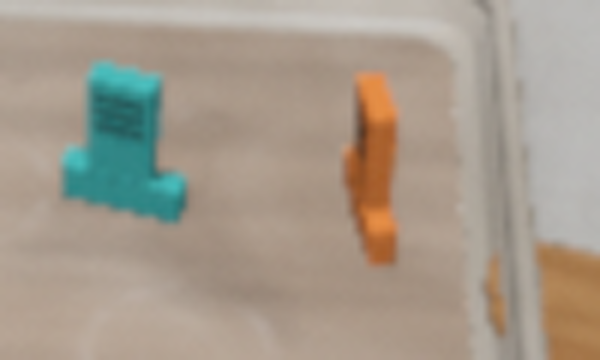

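View pics/t_sp.png

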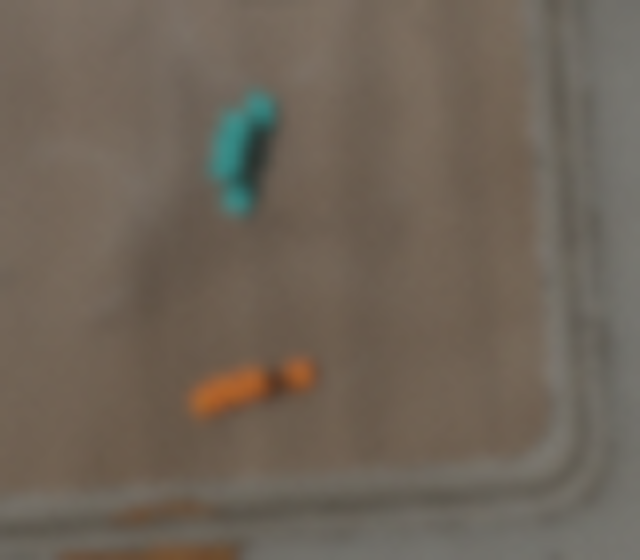

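```bash
python3 - <<'E'
import cv2
a=cv2.imread('pics/side0.png'); b=cv2.imread('pics/top0.png')
def sv(im,r0,r1,c0,c1,f,n):
    im=cv2.convertScaleAbs(im[r0:r1,c0:c1],alpha=1.2)
    im=cv2.resize(im,None,fx=f,fy=f,interpolation=cv2.INTER_CUBIC)
    for k in range(c0,c1,5): 
        cv2.line(im,(int((k-c0+.5)*f),0),(int((k-c0+.5)*f),6 if k%10 else 14),(0,0,255),1)
        if k%10==0: cv2.putText(im,str(k),(int((k-c0+.5)*f)-10,24),0,.35,(0,0,255),1)
    for k in range(r0,r1,5):
        cv2.line(im,(0,int((k-r0+.5)*f)),(6 if k%10 else 14,int((k-r0+.5)*f)),(0,0,255),1)
        if k%10==0: cv2.putText(im,str(k),(15,int((k-r0+.5)*f)+4),0,.35,(0,0,255),1)
    cv2.imwrite(n,im)
sv(a,146,176,265,332,11,'pics/s_far.png')
sv(b,198,264,318,362,9,'pics/t_far.png')
E
```

```text
(no output)
```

View pics/s_far.png

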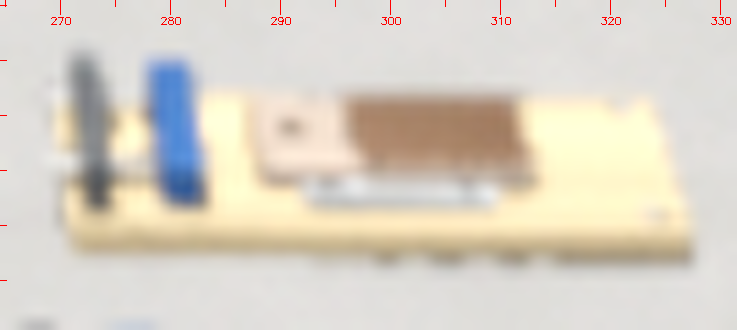

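View pics/t_far.png

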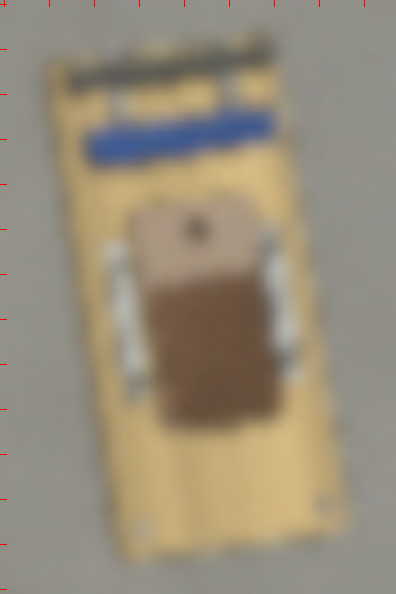

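```bash
cat > h.py <<'E'
import numpy as np
from cell import monitor, viewer, manip
CAL={n:viewer.calibration(n) for n in('side','top')}
def proj(n,P):
    c=CAL[n]; T=np.linalg.inv(c['T']); P=np.atleast_2d(P)
    q=P@T[:3,:3].T+T[:3,3]; q=q@np.array(c['camera_matrix']).T
    return q[:,:2]/q[:,2:]
def ray(n,u,z):
    c=CAL[n]; K=np.array(c['camera_matrix']);T=c['T']
    d=T[:3,:3]@np.linalg.solve(K,[u[0],u[1],1.]); o=T[:3,3]
    return o+d*(z-o[2])/d[2]
def tri(us,ut):
    A=[];b=[]
    for n,u in(('side',us),('top',ut)):
        c=CAL[n]; T=c['T']; d=T[:3,:3]@np.linalg.solve(np.array(c['camera_matrix']),[u[0],u[1],1.]);d/=np.linalg.norm(d)
        M=np.eye(3)-np.outer(d,d); A.append(M); b.append(M@T[:3,3])
    A=np.vstack(A);b=np.hstack(b)
    x,r,_,_=np.linalg.lstsq(A,b,rcond=None); return x,np.linalg.norm(A@x-b)
def px(c,f,off): return (np.asarray(c,float)+.5)/f-.5+np.array(off)
def jig2w(p,P):
    c,s=np.cos(p[2]),np.sin(p[2]); P=np.atleast_2d(P)
    return np.c_[p[0]+c*P[:,0]-s*P[:,1],p[1]+s*P[:,0]+c*P[:,1],P[:,2]+p[3]]
E
python3 - <<'E'
from h import *
from scipy.optimize import least_squares
top=[((50,60),(75,37,0)),((272,35),(75,-37,0)),((345,530),(-85,-37,0)),((127,562),(-85,37,0)),
((88,165),(40,30,14)),((275,137),(40,-30,14)),((84,130),(52,30,14)),((270,105),(52,-30,14))]
side=[((692,243),(-85,37,0)),((75,235),(75,37,0)),((148,62),(52,-30,14)),((188,62),(40,-30,14)),((165,188),(52,30,14)),((203,188),(40,30,14))]
tt=[((133,205),(36,20)),((258,192),(36,-20)),((163,430),(-36,20)),((283,412),(-36,-20))]
ts=[((247,97),(36,-20)),((262,172),(36,20)),((518,97),(-36,-20)),((533,172),(-36,20))]
PT=px([a for a,_ in top],9,(318,198)); JT=np.array([b for _,b in top])/1e3
PS=px([a for a,_ in side],11,(265,146)); JS=np.array([b for _,b in side])/1e3
QT=px([a for a,_ in tt],9,(318,198)); QS=px([a for a,_ in ts],11,(265,146))
def tl(p,g,L): # tile with far-end gap g, lateral p5
    return np.array([[.04-g-.036+b[0]/1e3,b[1]/1e3,.008] for _,b in L])
def R(p,full=False):
    r=np.vstack([proj('top',jig2w(p,JT))-PT, proj('side',jig2w(p,JS))-PS, proj('top',jig2w(p,tl(p,p[4],tt)))-QT, proj('side',jig2w(p,tl(p,p[4],ts)))-QS])
    return r if full else r.ravel()
s=least_squares(R,[.45,-.25,0,.01,.015],loss='soft_l1',f_scale=.5)
print(s.x); print(np.round(R(s.x,True),2).tolist())
t2=least_squares(lambda p:np.vstack([proj('top',jig2w(p,JT))-PT,proj('top',jig2w(p,tl(p,p[4],tt)))-QT]).ravel(),s.x);print('top only',t2.x)
E
```

```text
[ 0.48616209 -0.2909979   0.11321997  0.00597234  0.01403348]
[[-0.54, 0.31], [-0.05, -0.37], [0.65, -0.13], [-0.58, -0.11], [0.51, 0.23], [0.44, 0.48], [0.31, -0.05], [0.33, -0.13], [0.22, -0.43], [-0.48, -0.27], [-0.31, 0.13], [0.16, 0.18], [-0.39, -1.5], [0.43, -1.45], [-0.75, 0.2], [-0.89, -0.25], [-0.18, 0.31], [0.3, 0.37], [-0.24, 0.47], [-0.4, 0.23], [-0.18, 0.72], [0.32, 0.49]]
top only [ 0.48629342 -0.29239382  0.11097579  0.00062905  0.01404496]
```

```bash
python3 - <<'E'
import cv2
a=cv2.imread('pics/side0.png'); b=cv2.imread('pics/top0.png')
x=cv2.resize(a[236:280,270:300],None,fx=13,fy=13,interpolation=cv2.INTER_CUBIC)
y=cv2.resize(b[212:236,165:200],None,fx=16,fy=16,interpolation=cv2.INTER_CUBIC)
x=cv2.convertScaleAbs(x,alpha=1.2);y=cv2.convertScaleAbs(y,alpha=1.3)
cv2.imwrite('pics/sp_s.png',x);cv2.imwrite('pics/sp_t.png',y)
E
```

```text
(no output)
```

View pics/sp_s.png

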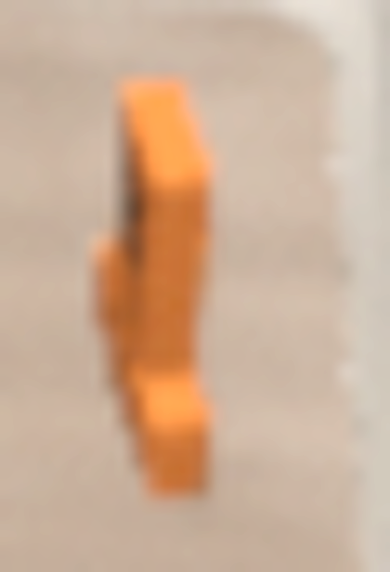

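View pics/sp_t.png

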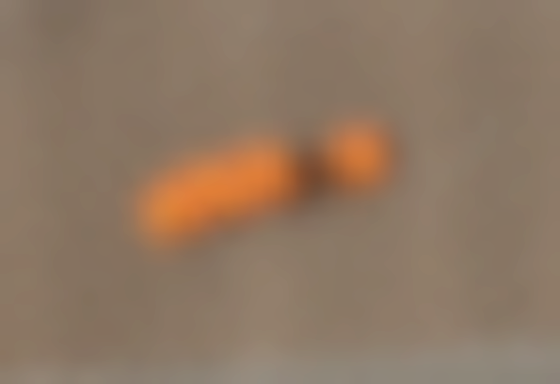

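```bash
python3 - <<'E'
from h import *
from scipy.optimize import least_squares
S=[((120,80),(5,-12,56)),((185,80),(-5,-12,56)),((147,187),(5,12,56)),((210,178),(-5,12,56)),((208,415),(-5,22,16)),((147,428),(5,22,16)),((206,492),(-5,22,0)),((150,494),(5,22,0))]
T=[((138,195),(5,12,56)),((158,246),(-5,12,56)),((275,138),(5,-12,56)),((294,196),(-5,-12,56)),((385,120),(5,-22,16)),((395,182),(-5,-22,16))]
PS=px([a for a,_ in S],13,(270,236));JS=np.array([b for _,b in S])/1e3
PT=px([a for a,_ in T],16,(165,212));JT=np.array([b for _,b in T])/1e3
R=lambda p:np.vstack([proj('side',jig2w(p,JS))-PS,proj('top',jig2w(p,JT))-PT])
s=least_squares(lambda p:R(p).ravel(),[.4,.15,0,0],loss='soft_l1',f_scale=.5);print(s.x);print(np.round(R(s.x),2).tolist())
t=least_squares(lambda p:(proj('top',jig2w([*p,.002],JT))-PT).ravel(),[.4,.15,0]);print('top',t.x)
t=least_squares(lambda p:(proj('side',jig2w([*p,.002],JS))-PS).ravel(),[.4,.15,0]);print('side',t.x)
# turquoise, tray near rim
print(ray('top',(180,238.5),.024),ray('top',(180,240),0.024))
from scipy.spatial.transform import Rotation as Ro
st=monitor.sense();print(Ro.from_quat(st['tcp_rot']).as_matrix().round(4))
E
```

```text
[0.51252006 0.16289186 0.23963001 0.00153954]
[[-0.04, 0.0], [-0.13, -0.36], [0.29, -0.55], [0.46, -0.24], [0.38, 0.42], [0.13, -0.18], [0.03, 0.53], [-0.56, 0.78], [0.44, -1.22], [0.08, -0.87], [0.38, 0.06], [0.09, -0.03], [-0.75, 0.33], [-0.51, -0.14]]
top [0.51117177 0.16259291 0.30945851]
side [0.51267038 0.16326436 0.2389424 ]
[0.46926538 0.16431526 0.024     ] [0.46506935 0.16434694 0.024     ]
[[-9.422e-01  3.351e-01 -4.000e-04]
 [ 3.351e-01  9.422e-01 -1.500e-03]
 [-1.000e-04 -1.600e-03 -1.000e+00]]
```

Emit:
{"name": "move_arm", "arguments": {
  "deltas": [
    [[0.6,-0.95,0,-0.7],[0.6,-0.95,0,-0.7],[0.6,-0.95,0,-0.7],[0.6,-0.95,0,-0.7],[0.6,-0.95,0,-0.7],[0.6,-0.95,0,-0.7],[0.6,-0.95,0,-0.7],[0.6,-0.95,0,-0.7],[0.6,-0.95,0,-0.7],[0.6,-0.95,0,-0.7],[0.6,-0.95,0,-0.7],[0.6,-0.95,0,-0.7]]
  ],
  "grip": 0.4
}}

```text
clock: 1.1
tcp_pos: [0.4342, 0.2688, 0.2312]
tcp_rot: [0.575, 0.818, -0.0, -0.0]
contact_force: [0.9, 0.8, -0.1]
gripper_width: 0.404
```

Emit:
{"name": "move_arm", "arguments": {
  "deltas": [
    [[0.65,-0.9,-0.6,-0.2],[0.65,-0.9,-0.7,-0.2],[0.65,-0.9,-0.7,-0.2],[0.65,-0.85,-0.7,-0.2],[0,0,-0.7,0],[0,0,-0.6,0],[0,0,0,0],[0,0,0,0]]
  ]
}}

```text
clock: 1.77
tcp_pos: [0.511, 0.1637, 0.1107]
tcp_rot: [0.607, 0.795, -0.001, -0.001]
contact_force: [0.5, 0.8, 1.0]
gripper_width: 0.404
```

```bash
python3 - <<'E'
from h import *
import cv2
s=monitor.sense();print(s['tcp_pos'],s['clock'])
x=cv2.resize(viewer.get_image('side')[200:300,230:340],None,fx=7,fy=6,interpolation=cv2.INTER_CUBIC)
y=cv2.resize(viewer.get_image('top')[180:250,140:230],None,fx=8,fy=8,interpolation=cv2.INTER_CUBIC)
cv2.imwrite('pics/a_s.png',x);cv2.imwrite('pics/a_t.png',y)
E
```

```text
[0.51101769 0.16368376 0.11065681] 1.7667
```

View pics/a_s.png

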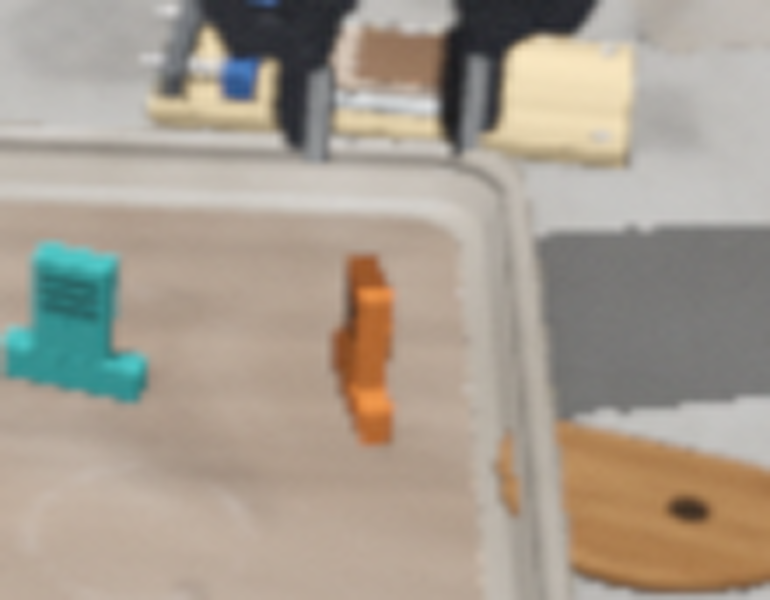

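View pics/a_t.png

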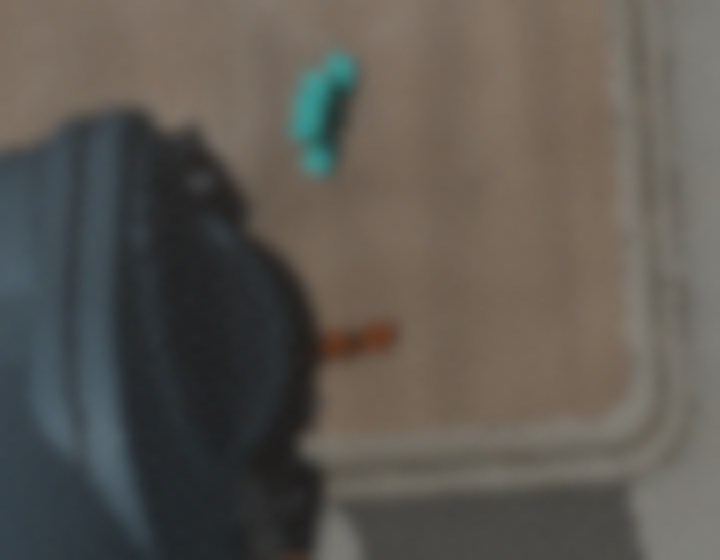

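```bash
python3 - <<'E'
from h import *
print(proj('side',[[.511,.1637,.1107],[.511,.1637,.025],[.5125,.163,.058]]))
a=2*.607*.795;b=.795**2-.607**2;print(np.arctan2(b,a))
E
```

```text
[[284.83215228 223.90600489]
 [282.18357217 258.25171022]
 [282.42374032 245.15845163]]
0.26659797228468085
```

Emit:
{"name": "move_arm", "arguments": {
  "deltas": [
    [[0.03,-0.01,-0.6,0],[0,0,-0.6,0],[0,0,-0.6,0],[0,0,-0.5,0],[0,0,-0.35,0],[0,0,-0.2,0],[0,0,0,0],[0,0,0,0]]
  ]
}}

```text
clock: 2.53
tcp_pos: [0.5133, 0.1639, 0.0265]
tcp_rot: [0.607, 0.795, 0.0, 0.0]
contact_force: [0.5, 0.0, 0.5]
gripper_width: 0.397
```

Emit:
{"name": "move_arm", "arguments": {
  "deltas": [
    [[0,0,0,0],[0,0,0,0],[0,0,0,0],[0,0,0,0],[0,0,0,0],[0,0,0,0]]
  ],
  "grip": 0,
  "squeeze": 40
}}

```text
clock: 3.03
tcp_pos: [0.5135, 0.1639, 0.0266]
tcp_rot: [0.607, 0.795, 0.001, 0.0]
contact_force: [-0.5, 0.3, 7.1]
gripper_width: 0.11
```

Emit:
{"name": "move_arm", "arguments": {
  "deltas": [
    [[0,0,0.2,0],[0,0,0.4,0],[0,0,0.7,0],[0,0,0.8,0],[0,0,0.8,0],[0,0,0.4,0],[0,0,0,0],[0,0,0,0]]
  ]
}}

```text
clock: 3.7
tcp_pos: [0.5128, 0.1638, 0.1251]
tcp_rot: [0.607, 0.795, 0.0, 0.0]
contact_force: [0.1, -0.8, -1.9]
gripper_width: 0.111
```

```bash
python3 - <<'E'
from h import *
import cv2
s=monitor.sense();print(s['tcp_pos'],s['clock'],proj('side',[s['tcp_pos']]))
x=cv2.resize(viewer.get_image('side')[180:270,230:340],None,fx=7,fy=6,interpolation=cv2.INTER_CUBIC)
cv2.imwrite('pics/b_s.png',x)
E
```

```text
[0.51280218 0.16382288 0.12507185] 3.7 [[284.34984121 217.75531319]]
```

View pics/b_s.png

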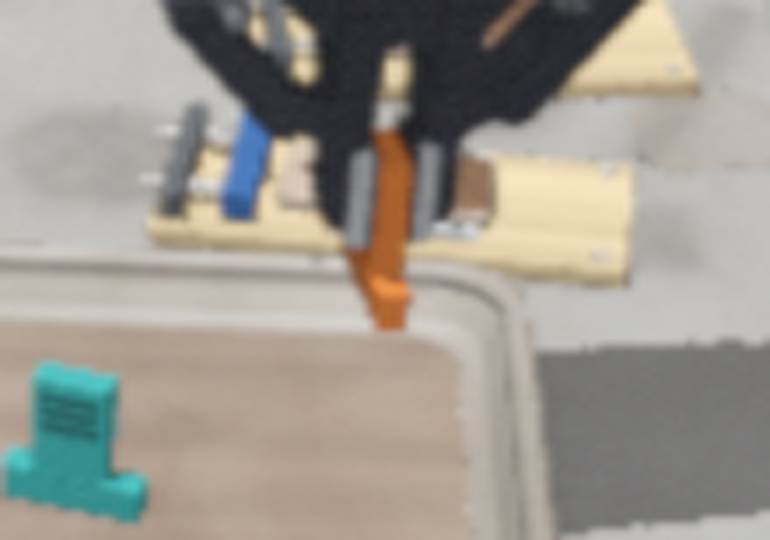

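```bash
python3 - <<'E'
from h import *
import cv2
a=cv2.imread('pics/side0.png'); b=cv2.imread('pics/top0.png')
cv2.imwrite('pics/d.png',np.hstack([cv2.resize(a[70:180,200:290],(400,480)),cv2.resize(b[140:190,295:405],(400,480))]))
for z in(0,.05,.1,.15,.2,.25): print(z,ray('top',(350,176),z),ray('top',(397,176),z),ray('top',(306,176),z))
E
```

```text
0 [ 0.63860808 -0.33096668  0.        ] [ 0.63553744 -0.4694114   0.        ] [ 0.64147615 -0.2016551   0.        ]
0.05 [ 0.63287133 -0.31702333  0.05      ] [ 0.62993925 -0.44922084  0.05      ] [ 0.63560999 -0.19354682  0.05      ]
0.1 [ 0.62713459 -0.30307997  0.1       ] [ 0.62434107 -0.42903027  0.1       ] [ 0.62974382 -0.18543854  0.1       ]
0.15 [ 0.62139784 -0.28913661  0.15      ] [ 0.61874288 -0.40883971  0.15      ] [ 0.62387765 -0.17733026  0.15      ]
0.2 [ 0.61566109 -0.27519325  0.2       ] [ 0.61314469 -0.38864915  0.2       ] [ 0.61801149 -0.16922198  0.2       ]
0.25 [ 0.60992435 -0.26124989  0.25      ] [ 0.60754651 -0.36845859  0.25      ] [ 0.61214532 -0.1611137   0.25      ]
```

View pics/d.png

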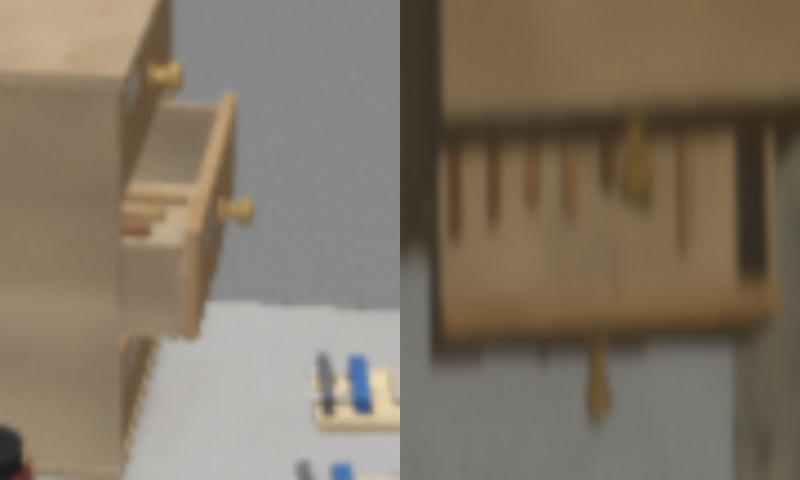

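Emit:
{"name": "move_arm", "arguments": {
  "deltas": [
    [[0,-0.3,0,-0.12],[0,-0.7,0,-0.12],[0,-1,0,-0.12],[0,-1,0,-0.12],[0,-1,0,-0.12],[0,-1,0,-0.12],[0,-1,0,-0.12],[0,-1,0,-0.12],[0,-1,0,-0.12],[0,-1,0,-0.12],[0,-1,0,-0.12],[0,-1,0,-0.12]]
  ]
}}

```text
clock: 4.75
tcp_pos: [0.5111, -0.1684, 0.1234]
tcp_rot: [0.666, 0.746, -0.001, -0.001]
contact_force: [1.4, 0.3, -1.0]
gripper_width: 0.108
```

Emit:
{"name": "move_arm", "arguments": {
  "deltas": [
    [[0,-1,0,0],[0.05,-1,0,-0.03],[0.05,-0.8,-0.2,0],[0.05,-0.5,-0.2,0],[0.05,-0.3,-0.2,0],[0,-0.35,-0.2,0],[0,-0.1,-0.2,0],[0,0,0,0],[0,0,0,0],[0,0,0,0]]
  ]
}}

```text
clock: 5.58
tcp_pos: [0.5191, -0.2866, 0.0948]
tcp_rot: [0.666, 0.746, 0.0, -0.0]
contact_force: [-0.3, 0.9, -1.6]
gripper_width: 0.112
```

```bash
python3 - <<'E'
from h import *
import cv2
s=monitor.sense();q=s['tcp_rot'];print(s['tcp_pos'],s['clock'],s['joint_pos'],np.arctan2(q[1]**2-q[0]**2,2*q[0]*q[1]))
A=viewer.get_image('side');B=viewer.get_image('top');cv2.imwrite('pics/c_s0.png',A);cv2.imwrite('pics/c_t0.png',B)
x=cv2.resize(A[120:190,250:340],None,fx=8,fy=8,interpolation=cv2.INTER_CUBIC)
y=cv2.resize(B[180:270,300:390],None,fx=6,fy=6,interpolation=cv2.INTER_CUBIC)
cv2.imwrite('pics/c_s.png',x);cv2.imwrite('pics/c_t.png',y)
E
```

```text
[ 0.51905518 -0.28660604  0.09476857] 5.5833 [ 0.17378018  0.64140789  0.35077886  1.80427832 -0.30742135  0.75006594
  0.80042511] 0.11312223469774126
```

View pics/c_s.png

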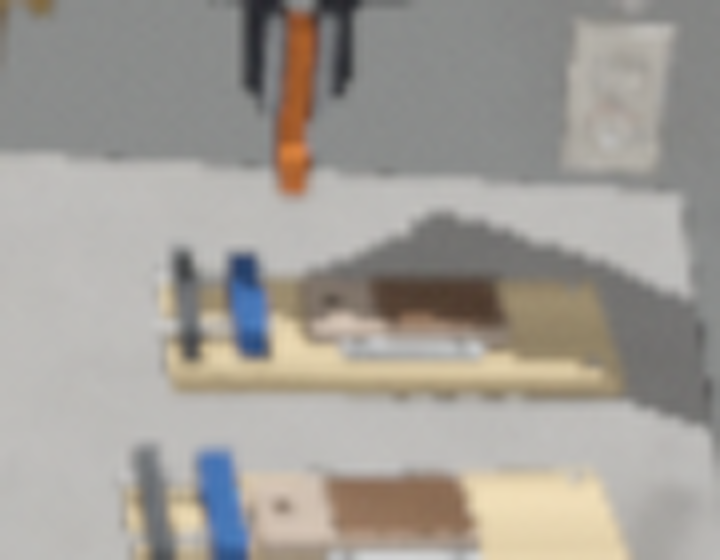

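View pics/c_t.png

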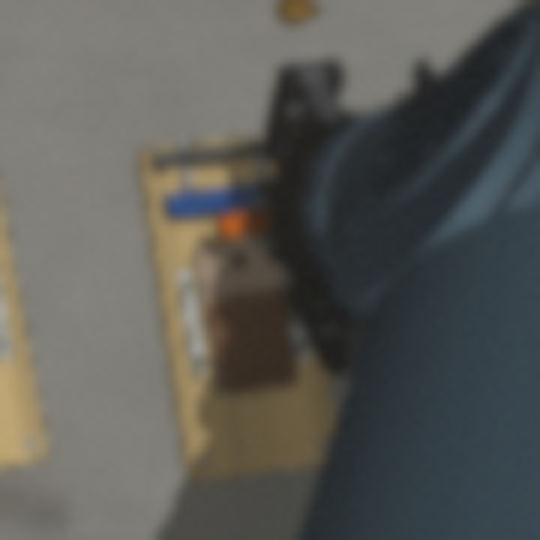

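Emit:
{"name": "move_arm", "arguments": {
  "deltas": [
    [[0,0,-0.3,0],[0,0,-0.4,0],[0,0,-0.4,0],[0,0,-0.15,0],[0,0,0,0],[0,0,0,0],[0,0,0,0]]
  ]
}}

```text
clock: 6.27
tcp_pos: [0.5189, -0.2882, 0.0574]
tcp_rot: [0.667, 0.745, -0.0, 0.0]
contact_force: [0.2, 0.3, -1.1]
gripper_width: 0.11
```

```bash
python3 - <<'E'
from h import *
import cv2
s=monitor.sense();q=s['tcp_rot'];print(s['tcp_pos'],s['clock'],s['contact_force'],np.arctan2(q[1]**2-q[0]**2,2*q[0]*q[1]))
A=viewer.get_image('side');B=viewer.get_image('top');cv2.imwrite('pics/e_s0.png',A);cv2.imwrite('pics/e_t0.png',B)
x=cv2.resize(A[135:175,265:315],None,fx=14,fy=14,interpolation=cv2.INTER_CUBIC)
y=cv2.resize(B[195:245,318:358],None,fx=12,fy=12,interpolation=cv2.INTER_CUBIC)
cv2.imwrite('pics/e_s.png',x);cv2.imwrite('pics/e_t.png',cv2.convertScaleAbs(y,alpha=1.3))
E
```

```text
[ 0.5189344  -0.28816377  0.05740726] 6.2667 [ 0.18340018  0.25185978 -1.0947972 ] 0.11156217678107672
```

View pics/e_s.png

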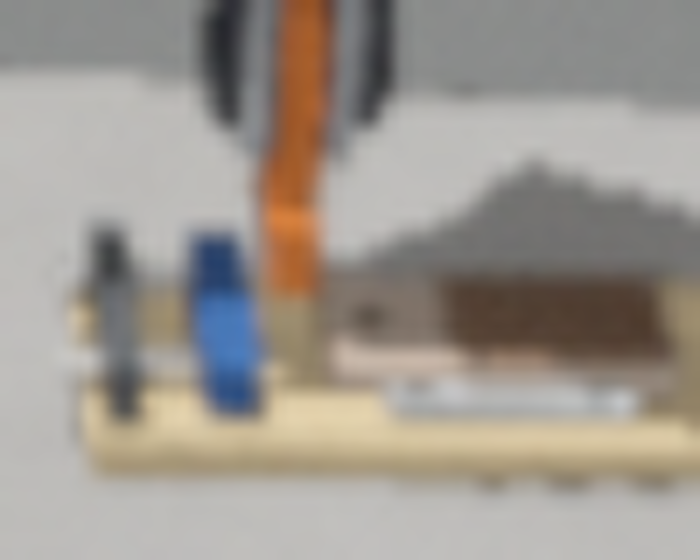

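View pics/e_t.png

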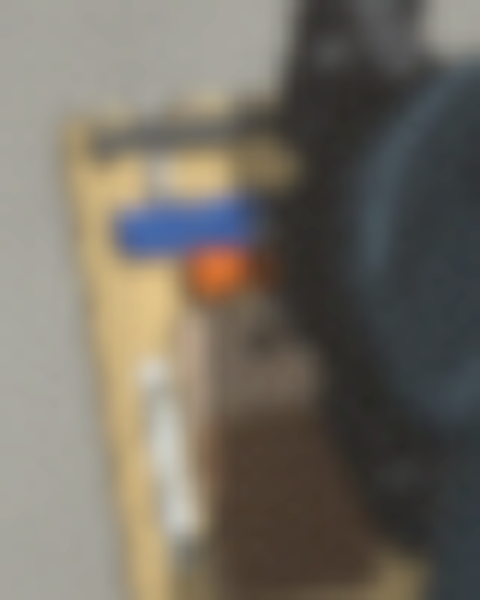

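```bash
python3 - <<'E'
from h import *
J=np.array([.4862,-.2917,.112])
def injig(P): 
    c,s=np.cos(J[2]),np.sin(J[2]);d=P[:2]-J[:2];return np.round(1e3*np.array([c*d[0]+s*d[1],-s*d[0]+c*d[1]]),1)
f=lambda c:px(c,12,(318,195)); g=lambda c:px(c,14,(265,135))
print('top foot ctr',injig(ray('top',f((218,273.5)),.049)),'left end',injig(ray('top',f((190,277)),.049)))
print('top stopedge',injig(ray('top',f((160,256)),.024)),'stop left top corner',injig(ray('top',f((113,215)),.024)))
dz=0.0
for n,c,z in[('foot bot L',(268,292),.0328),('foot bot R',(316,292),.0328),('foot top L',(264,210),.0488),('foot top R',(320,212),.0488),('stop near top R',(250,322),.024),('stop top y+ L',(206,322),.024),('stop far R',(242,235),.024),('tile far y+',(330,345),.018),('tile far y-',(322,280),.018),('stop bottom y+ R',(258,410),.010)]:
    print(n,injig(ray('side',g(c),z)),injig(ray('side',g(c),z-.004)))
E
```

```text
top foot ctr [34.1 15.8] left end [34.2 22.4]
top stopedge [39.6 23. ] stop left top corner [50.7 32.5]
foot bot L [39.3 20.3] [38.4 12.7]
foot bot R [29.6 20.1] [28.7 12.5]
foot top L [40.7 15.6] [39.8  7.8]
foot top R [29.5 16.2] [28.6  8.4]
stop near top R [42.1 16.6] [41.3  9.1]
stop top y+ L [51.  16.9] [50.2  9.3]
stop far R [ 40.8 -21.6] [ 40.  -29.4]
tile far y+ [25.3 14.9] [24.4  7.4]
tile far y- [ 24.5 -13.5] [ 23.6 -21.1]
stop bottom y+ R [40.5 28. ] [39.7 20.7]
```

Emit:
{"name": "move_arm", "arguments": {
  "deltas": [
    [[-0.04,0,0,0],[0,0,-0.1,0],[0,0,-0.1,0],[0,0,-0.1,0],[0,0,-0.1,0],[0,0,0,0],[0,0,0,0]]
  ]
}}

```text
clock: 6.95
tcp_pos: [0.5174, -0.2878, 0.045]
tcp_rot: [0.667, 0.745, -0.0, -0.0]
contact_force: [0.5, -0.0, -2.2]
gripper_width: 0.106
```

```bash
python3 - <<'E'
from h import *
import cv2
s=monitor.sense();print(s['tcp_pos'],s['clock'],s['contact_force'])
A=viewer.get_image('side');B=viewer.get_image('top')
x=cv2.resize(A[135:175,265:315],None,fx=14,fy=14,interpolation=cv2.INTER_CUBIC)
y=cv2.resize(B[195:245,318:358],None,fx=12,fy=12,interpolation=cv2.INTER_CUBIC)
cv2.imwrite('pics/f_s.png',x);cv2.imwrite('pics/f_t.png',cv2.convertScaleAbs(y,alpha=1.3))
E
```

```text
[ 0.51736566 -0.28782731  0.04498915] 6.95 [ 0.51783593 -0.01297396 -2.23166634]
```

View pics/f_s.png

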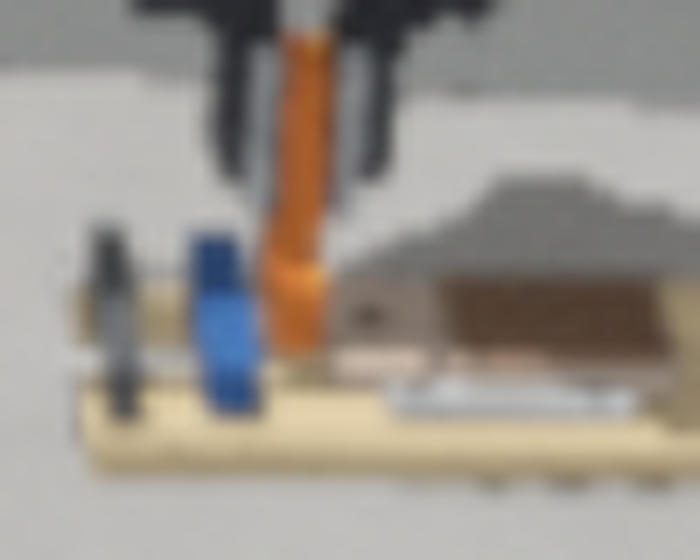

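View pics/f_t.png

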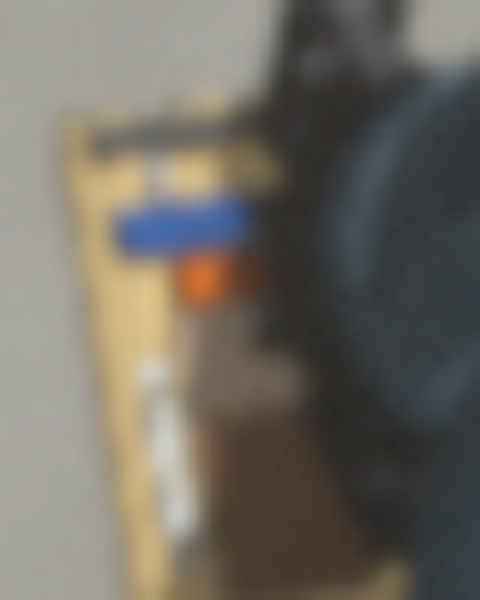

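```bash
python3 - <<'E'
from h import *
J=np.array([.4862,-.2917,.112])
def injig(P): 
    c,s=np.cos(J[2]),np.sin(J[2]);d=P[:2]-J[:2];return np.round(1e3*np.array([c*d[0]+s*d[1],-s*d[0]+c*d[1]]),1)
f=lambda c:px(c,12,(318,195)); g=lambda c:px(c,14,(265,135))
print('TCP',injig(np.array([.5174,-.2878])))
print('top foot ctr',injig(ray('top',f((203,280)),.0365)),'left end',injig(ray('top',f((178,283)),.0365)))
for n,c,z in[('foot bot L',(274,352),.0204),('foot bot R',(323,352),.0204),('foot top L',(266,265),.0365),('foot top R',(326,267),.0365),('tile far y+',(330,345),.018),('stop y+ top R',(257,360),.024)]:
    print(n,injig(ray('side',g(c),z)))
E
```

```text
TCP [31.4  0.4]
top foot ctr [32.9 16.6] left end [33.  22.5]
foot bot L [37.5 22.6]
foot bot R [27.6 22.4]
foot top L [39.5 15.7]
foot top R [27.5 16.3]
tile far y+ [25.3 14.9]
stop y+ top R [41.9 32.8]
```

Emit:
{"name": "move_arm", "arguments": {
  "deltas": [
    [[0,0,-0.1,0],[0,0,-0.1,0],[0,0,-0.08,0],[0,0,0,0],[0,0,0,0]]
  ]
}}

```text
clock: 7.47
tcp_pos: [0.5174, -0.2878, 0.0366]
tcp_rot: [0.667, 0.745, -0.0, -0.0]
contact_force: [-0.5, -0.2, -1.3]
gripper_width: 0.11
```

Emit:
{"name": "move_arm", "arguments": {
  "deltas": [
    [[0,0,-0.04,0],[0,0,-0.03,0],[0,0,0,0],[0,0,0,0]]
  ]
}}

```text
clock: 7.8
tcp_pos: [0.5175, -0.2879, 0.0348]
tcp_rot: [0.667, 0.745, -0.0, -0.0]
contact_force: [0.5, -1.0, -1.5]
gripper_width: 0.112
```

Emit:
{"name": "move_arm", "arguments": {
  "deltas": [
    [[0,0,-0.03,0],[0,0,-0.02,0],[0,0,0,0],[0,0,0,0]]
  ]
}}

```text
clock: 8.13
tcp_pos: [0.5177, -0.2879, 0.0345]
tcp_rot: [0.667, 0.745, 0.0, 0.0]
contact_force: [-3.0, 2.7, 10.3]
gripper_width: 0.112
```

Emit:
{"name": "move_arm", "arguments": {
  "deltas": [
    [[0,0,0.02,0],[0,0,0,0]]
  ]
}}

```text
clock: 8.3
tcp_pos: [0.5178, -0.2879, 0.0345]
tcp_rot: [0.667, 0.745, 0.0, 0.0]
contact_force: [-1.1, 2.3, 6.4]
gripper_width: 0.106
```

Emit:
{"name": "move_arm", "arguments": {
  "deltas": [
    [[0,0,0,0],[0,0,0,0],[0,0,0,0],[0,0,0,0],[0,0,0,0],[0,0,0,0]]
  ],
  "grip": 0.35
}}

```text
clock: 8.8
tcp_pos: [0.5175, -0.2879, 0.0338]
tcp_rot: [0.667, 0.745, -0.0, -0.0]
contact_force: [-0.1, -0.3, 0.3]
gripper_width: 0.349
```

```bash
python3 - <<'E'
from h import *
import cv2
s=monitor.sense();print(s['tcp_pos'],s['clock'],s['contact_force'])
A=viewer.get_image('side')
x=cv2.resize(A[135:175,265:315],None,fx=14,fy=14,interpolation=cv2.INTER_CUBIC)
cv2.imwrite('pics/g_s.png',x)
E
```

```text
[ 0.51750589 -0.287922    0.03378297] 8.8 [-0.09841542 -0.26697128  0.26111437]
```

View pics/g_s.png

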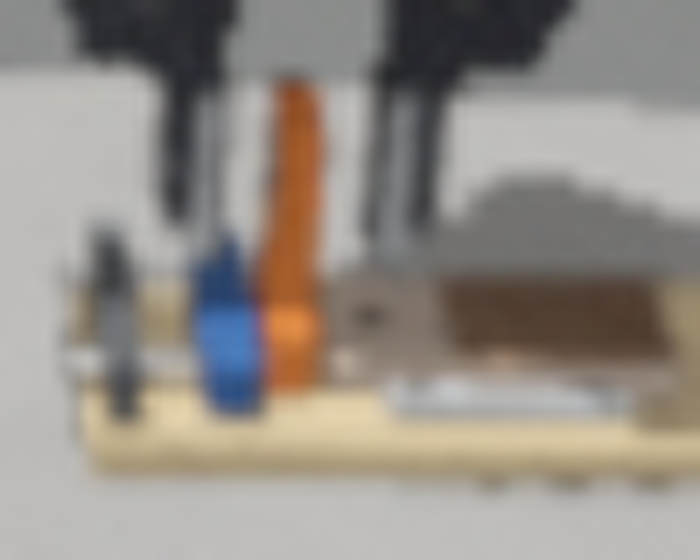

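Emit:
{"name": "move_arm", "arguments": {
  "deltas": [
    [[0,0,0.2,0],[0,0,0.4,0],[0,0,0.7,0],[0,0,0.8,0],[0,0,0.6,-0.5],[-0.2,-0.1,0.3,-1],[-0.4,-0.1,0,-1],[-0.5,-0.1,0,-1],[-0.6,-0.1,0,-1],[-0.6,0,0,-1],[-0.6,0,0,-1],[-0.4,0,0,-1]]
  ]
}}

```text
clock: 9.85
tcp_pos: [0.417, -0.3001, 0.125]
tcp_rot: [0.903, 0.431, 0.0, -0.0]
contact_force: [-0.3, -0.4, 0.4]
gripper_width: 0.348
```

Emit:
{"name": "move_arm", "arguments": {
  "deltas": [
    [[-0.2,0,0,-1],[0,0,0,-1],[0,0,0,-1],[0,0,0,-1],[0,0,0,-1],[0,0,0,-1],[0,0,0,-1],[0,0,0,-0.5],[0,0,0,0],[0,0,0,0]]
  ],
  "grip": 0
}}

```text
clock: 10.68
tcp_pos: [0.4129, -0.2999, 0.1246]
tcp_rot: [0.998, 0.057, 0.0, 0.0]
contact_force: [1.0, -0.5, 0.4]
gripper_width: -0.006
```

```bash
python3 - <<'E'
from h import *
import cv2
s=monitor.sense();q=s['tcp_rot'];print(s['tcp_pos'],s['clock'],s['contact_force'],s['joint_pos'],np.arctan2(q[1]**2-q[0]**2,2*q[0]*q[1]))
A=viewer.get_image('side');B=viewer.get_image('top')
x=cv2.resize(A[115:175,255:335],None,fx=9,fy=9,interpolation=cv2.INTER_CUBIC)
y=cv2.resize(B[190:270,310:370],None,fx=7,fy=7,interpolation=cv2.INTER_CUBIC)
cv2.imwrite('pics/i_s.png',x);cv2.imwrite('pics/i_t.png',cv2.convertScaleAbs(y,alpha=1.3))
E
```

```text
[ 0.41291184 -0.29987178  0.12456647] 10.6833 [ 0.98644885 -0.45420623  0.3548896 ] [-0.06377972  0.58413982  0.79627126  2.02228115 -0.59625156  0.77943879
 -0.3654916 ] -1.4570820671410534
```

View pics/i_s.png

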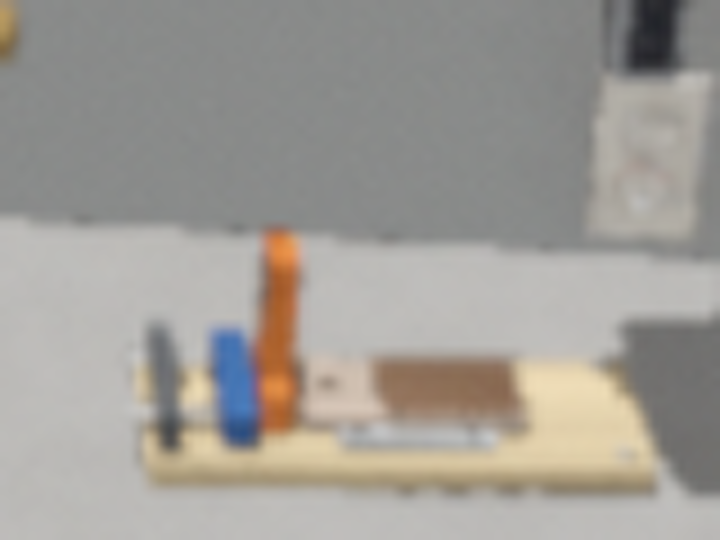

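View pics/i_t.png

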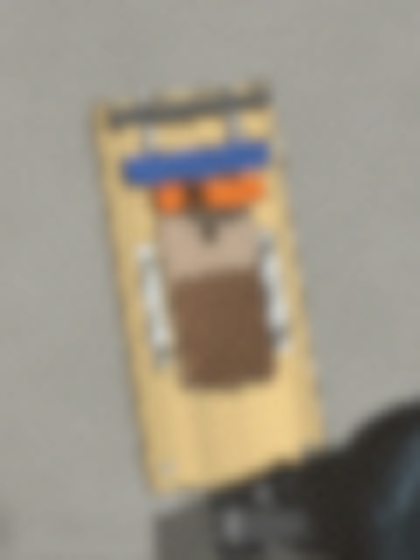

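Emit:
{"name": "move_arm", "arguments": {
  "deltas": [
    [[0,0,-0.4,0],[0,0,-0.7,0],[0,0,-0.7,0],[0,0,-0.7,0],[0,0,-0.6,0],[0,0,-0.4,0],[0,0,-0.2,0],[0,0,0,0],[0,0,0,0],[0,0,0,0]]
  ]
}}

```text
clock: 11.62
tcp_pos: [0.413, -0.3004, 0.0136]
tcp_rot: [0.998, 0.056, 0.001, 0.0]
contact_force: [-0.7, 0.6, 0.1]
gripper_width: -0.002
```

```bash
python3 - <<'E'
from h import *
import cv2
s=monitor.sense();print(s['tcp_pos'],s['clock'],s['contact_force'])
A=viewer.get_image('side')
x=cv2.resize(A[135:180,265:340],None,fx=10,fy=10,interpolation=cv2.INTER_CUBIC)
cv2.imwrite('pics/k_s.png',x)
E
```

```text
[ 0.41304907 -0.30039843  0.01362211] 11.6167 [-0.69596487  0.60144318  0.07049945]
```

View pics/k_s.png

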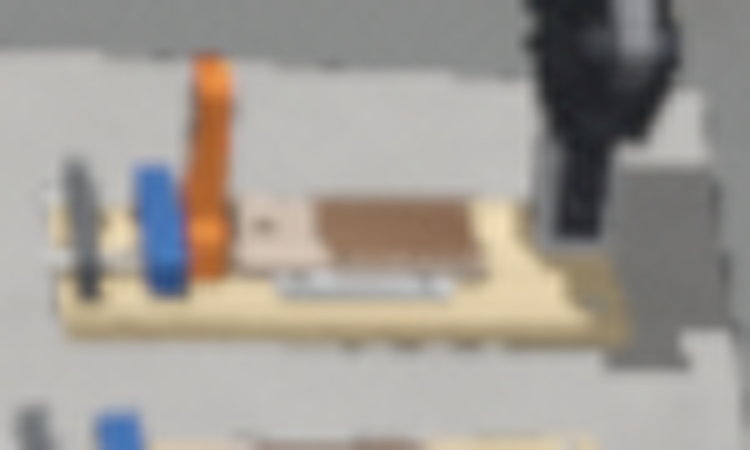

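Emit:
{"name": "move_arm", "arguments": {
  "deltas": [
    [[0.1,0.01,-0.03,0],[0.15,0.02,0,0],[0.1,0.01,0,0],[0.05,0.005,0,0],[0,0,0,0],[0,0,0,0]]
  ]
}}

```text
clock: 12.17
tcp_pos: [0.4247, -0.2985, 0.012]
tcp_rot: [0.998, 0.056, -0.0, 0.0]
contact_force: [-0.4, 0.4, -0.1]
gripper_width: 0.005
```

Emit:
{"name": "move_arm", "arguments": {
  "deltas": [
    [[0.05,0.005,0,0],[0.05,0.006,0,0],[0.05,0.006,0,0],[0,0,0,0],[0,0,0,0],[0,0,0,0]]
  ]
}}

```text
clock: 12.67
tcp_pos: [0.429, -0.2981, 0.012]
tcp_rot: [0.998, 0.056, -0.0, 0.0]
contact_force: [-0.2, 0.2, 0.0]
gripper_width: 0.004
```

Emit:
{"name": "move_arm", "arguments": {
  "deltas": [
    [[0.05,0.005,0,0],[0.05,0.006,0,0],[0,0,0,0],[0,0,0,0],[0,0,0,0]]
  ]
}}

```text
clock: 13.08
tcp_pos: [0.4321, -0.2977, 0.012]
tcp_rot: [0.998, 0.056, 0.0, -0.0]
contact_force: [0.6, 0.3, -0.6]
gripper_width: -0.002
```

```bash
python3 - <<'E'
from h import *
import cv2
s=monitor.sense();print(s['tcp_pos'],s['clock'],s['contact_force'])
A=viewer.get_image('side')
x=cv2.resize(A[135:180,265:340],None,fx=10,fy=10,interpolation=cv2.INTER_CUBIC)
cv2.imwrite('pics/l_s.png',x)
E
```

```text
[ 0.43210864 -0.29768217  0.01196362] 13.0833 [ 0.57832167  0.30392313 -0.55180843]
```

View pics/l_s.png

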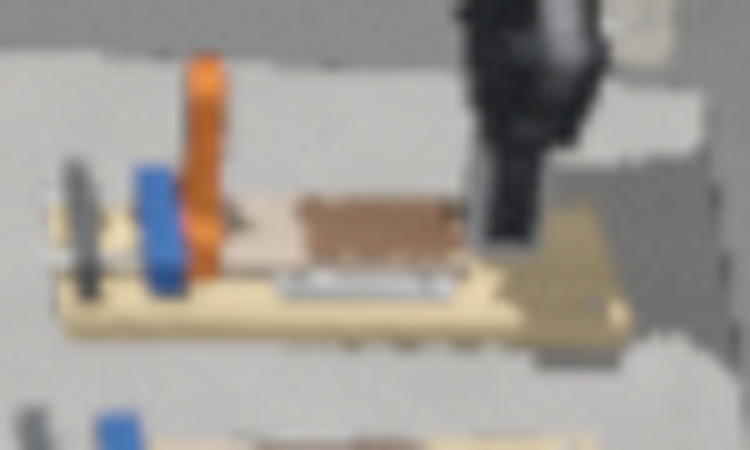

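Emit:
{"name": "move_arm", "arguments": {
  "deltas": [
    [[0.03,0.003,0,0],[0.03,0.004,0,0],[0,0,0,0],[0,0,0,0],[0,0,0,0]]
  ]
}}

```text
clock: 13.55
tcp_pos: [0.4326, -0.2976, 0.0119]
tcp_rot: [0.998, 0.055, -0.001, -0.0]
contact_force: [-5.4, -1.0, 3.6]
gripper_width: 0.004
```

Emit:
{"name": "move_arm", "arguments": {
  "deltas": [
    [[0.03,0.003,0,0],[0.03,0.004,0,0],[0,0,0,0],[0,0,0,0],[0,0,0,0]]
  ]
}}

```text
clock: 13.97
tcp_pos: [0.4338, -0.2975, 0.0119]
tcp_rot: [0.998, 0.055, -0.001, -0.0]
contact_force: [-6.8, 0.3, 4.7]
gripper_width: -0.0
```

Emit:
{"name": "move_arm", "arguments": {
  "deltas": [
    [[0.03,0.003,0,0],[0.03,0.004,0,0],[0,0,0,0],[0,0,0,0],[0,0,0,0]]
  ]
}}

```text
clock: 14.38
tcp_pos: [0.4346, -0.2975, 0.0119]
tcp_rot: [0.998, 0.055, -0.002, -0.0]
contact_force: [-8.9, -0.0, 6.7]
gripper_width: 0.002
```

```bash
python3 - <<'E'
from h import *
import cv2
s=monitor.sense();print(s['tcp_pos'],s['clock'],s['contact_force'])
A=viewer.get_image('side');B=viewer.get_image('top');cv2.imwrite('pics/m_s0.png',A);cv2.imwrite('pics/m_t0.png',B)
x=cv2.resize(A[135:180,265:340],None,fx=10,fy=10,interpolation=cv2.INTER_CUBIC)
y=cv2.resize(B[195:265,318:362],None,fx=8,fy=8,interpolation=cv2.INTER_CUBIC)
cv2.imwrite('pics/m_s.png',x);cv2.imwrite('pics/m_t.png',cv2.convertScaleAbs(y,alpha=1.3))
E
```

```text
[ 0.43455682 -0.29747076  0.01186659] 14.3833 [-8.86910653 -0.02023726  6.68339946]
```

View pics/m_s.png

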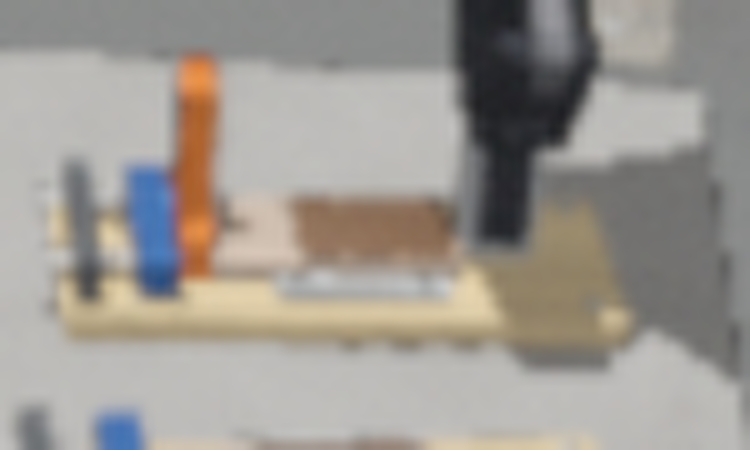

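View pics/m_t.png

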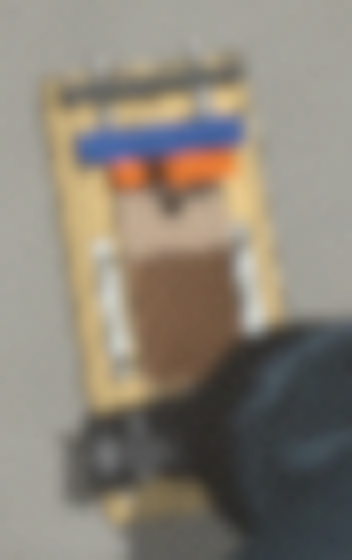

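Emit:
{"name": "move_arm", "arguments": {
  "deltas": [
    [[0.03,0.003,0,0],[0.03,0.003,0,0],[0.03,0.004,0,0],[0,0,0,0],[0,0,0,0],[0,0,0,0]]
  ]
}}

```text
clock: 14.98
tcp_pos: [0.4358, -0.2974, 0.0118]
tcp_rot: [0.999, 0.055, -0.003, -0.001]
contact_force: [-13.1, -0.3, 9.4]
gripper_width: -0.004
```

```bash
cat > meas.py <<'E'
from h import *
import cv2,sys
s=monitor.sense();print(s['tcp_pos'],s['clock'],s['contact_force'])
A=viewer.get_image('side');A0=cv2.imread('pics/side0.png')
x=cv2.resize(A[135:180,265:340],None,fx=10,fy=10,interpolation=cv2.INTER_CUBIC)
cv2.imwrite(sys.argv[1],x)
for im in(A0,cv2.imread('pics/m_s0.png'),A):
    w=im[152:164,270:290].astype(float); blue=np.clip(w[...,0]-w[...,2]-30,0,None)
    cc=(blue*np.arange(270,290)).sum()/blue.sum(); print('blue col',round(cc,2))
d=proj('side',jig2w([.4862,-.2917,.112,.01],[[.046,0,.014],[.05,0,.014]]));print('px per 4mm',d[1]-d[0])
E
python3 meas.py pics/n_s.png
```

```text
[ 0.43579162 -0.29739311  0.01182049] 14.9833 [-13.09310564  -0.3339293    9.37350287]
blue col 280.48
blue col 279.8
blue col 279.38
px per 4mm [-1.39729006 -0.0153854 ]
```

View pics/n_s.png

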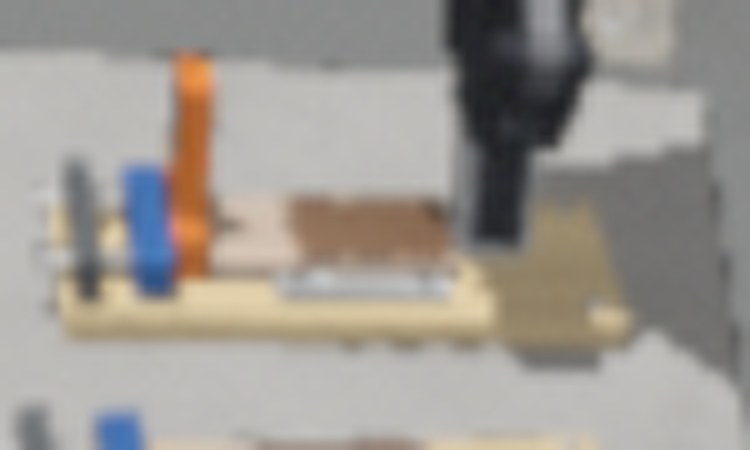

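Emit:
{"name": "move_arm", "arguments": {
  "deltas": [
    [[0.03,0.003,0,0],[0,0,0,0],[0,0,0,0],[0,0,0,0],[0,0,0,0],[0,0,0,0],[0,0,0,0],[0,0,0,0],[0,0,0,0],[0,0,0,0]]
  ]
}}

```text
clock: 15.87
tcp_pos: [0.4362, -0.2973, 0.0118]
tcp_rot: [0.999, 0.054, -0.003, -0.001]
contact_force: [-13.9, -0.5, 10.5]
gripper_width: -0.003
```

```bash
python3 meas.py pics/o_s.png; python3 - <<'E'
from h import *
import cv2
B=viewer.get_image('top')
cv2.imwrite('pics/o_t.png',cv2.convertScaleAbs(cv2.resize(B[195:265,225:362],None,fx=5.5,fy=5.5,interpolation=cv2.INTER_CUBIC),alpha=1.3))
E
```

```text
[ 0.43619926 -0.29733039  0.01180171] 15.8667 [-13.94520342  -0.54987445  10.54220693]
blue col 280.48
blue col 279.8
blue col 279.26
px per 4mm [-1.39729006 -0.0153854 ]
```

View pics/o_t.png

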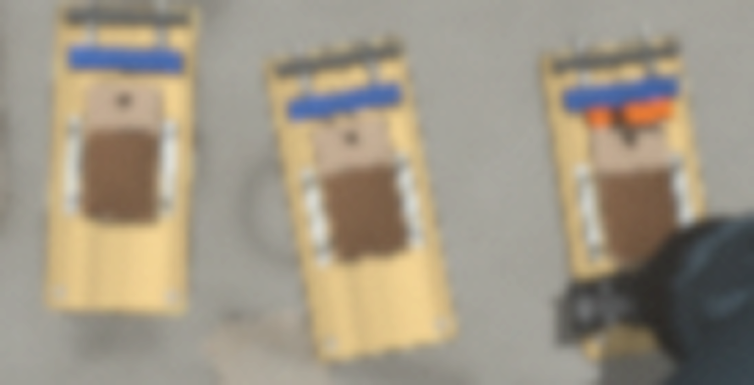

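View pics/o_s.png

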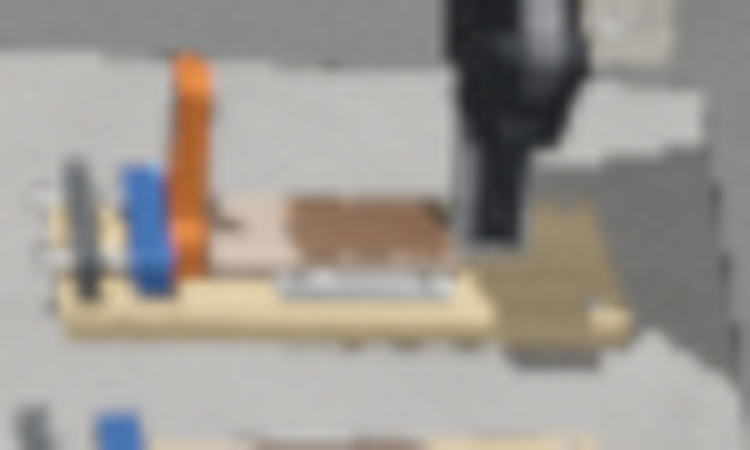

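```bash
python3 -c "
from cell import ticket; print(ticket.job_done())"
```

```text
the job is handed in; nothing more can be done
None
```

I put the orange spacer upright in the wide gap of jig_1 (the rightmost jig in the top view, gap about 14 mm) and let go of it. I then pushed that tile with the closed fingertips, and handed the job in at about 16 s with the tile still pressed. No verdict is reported.

**Stop travel:** the last side view shows the stop pressed in about 3.5 mm. Finger travel after the tile met spacer and stop suggests about 4.1 mm. Both are within the 1.5 to 7.2 mm window.

**Force:** the reading along the push was about 14 N, more than the 8 N the spring alone needs at 4 mm. There is also about 10 N upward on the tool, so the fingers press the tile down. I put the excess down to friction under the tile.

**Position:** tile, spacer and stop look flush and square, and the spacer looks upright and clear of the fingers. The other two tiles look unmoved in the last top view. I did not check the jar or the cup in the last pictures, but the arm moved at a height above both and showed no contact force on the way.

**Disagreement:** my fit from the two cameras put the jig's base top at 6 mm instead of the stated 10 mm. The spacer touched down where 10 mm predicts, so I used 10 mm.

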